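Make up an exam kit and an overnight kit

TASK

Make up two kits from the stock on the grey desk pad: the blue-and-white eraser, the blue USB stick and the green-and-gold battery go into the yellow three-compartment tray for the exam, the black charger and the pink-and-white lip balm into the red two-compartment tray for an overnight stay. Put one thing in each compartment (whichever you like within its tray), lying flat in the middle of it and straight, its length parallel to the dividers. Leave the black-and-gold battery and the matchbox where they lie.

Things in the scene. Friction and masses are not known exactly. Their poses are not given: they have to be found in the camera images.
- yellow_tray: Yellow plastic tray with three compartments in a row, 244 x 98 x 15 mm, fixed to the desk. Walls 4 mm thick, 15 mm high; inner floor 4 mm above the desk, a white patch in the middle of each compartment; an 11 mm tab at each end. Origin: centre of its underside; x along the row, y along the dividers, z up. Compartments: 76 (x) x 90 (y) mm inside; centres at x = -80, 0 and +80 mm, y = 0.
- red_tray: Red plastic tray with two compartments in a row, 164 x 98 x 15 mm, fixed to the desk. Walls 4 mm thick, 15 mm high; inner floor 4 mm above the desk, a white patch in the middle of each compartment; an 11 mm tab at each end. Origin: centre of its underside; x along the row, y along the dividers, z up. Compartments: 76 (x) x 90 (y) mm inside; centres at x = -40 and +40 mm, y = 0.
- eraser: White eraser in a blue card sleeve, 22 (x) x 50 (y) x 12 mm high, length along y. Origin: centre of its underside, z up. Starts lying flat on the grey desk pad.
- usb_stick: Dark blue USB stick with a light metal plug at the +x end, 60 (x) x 18 (y) x 8 mm high, length along x. Origin: centre of its underside, z up. Starts lying flat on the grey desk pad.
- green_battery: AA battery, green with a gold end, lying, 14 (x) x 50 (y) x 14 mm high, length along y; it does not roll. Origin: centre of its underside, z up. Starts lying flat on the grey desk pad.
- black_battery: AA battery, black with a gold end, lying, 14 (x) x 50 (y) x 14 mm high, length along y; belongs to no kit, stays where it lies. Origin: centre of its underside, z up. Starts lying flat on the grey desk pad.
- charger: Black phone charger block, 62 (x) x 38 (y) x 24 mm high, length along x; the solid block to grip spans x = -31 to +15 mm (middle at x = -8 mm), the thin plug pins point to +x. Origin: below the middle of the whole 62 mm length, at the underside, z up. Starts lying flat on the grey desk pad.
- lip_balm: Lip balm stick, pink with a white cap, lying, 18 (x) x 68 (y) x 18 mm high, length along y; it does not roll. Origin: centre of its underside, z up. Starts lying flat on the grey desk pad.
- matchbox: Reddish-brown matchbox, 36 (x) x 53 (y) x 15 mm high; belongs to no kit, stays where it lies. Origin: centre of its underside, z up. It starts on the grey desk pad (the pad is 2.5 mm thick, its top at z = 2.5 mm).
There are look-alikes about, which are no part of the job. What is shaped like the eraser but brown or purple is not meant.

How it is judged:
By the outcome, as a careful person would: the job done as asked, in the order asked, and still so for the second after the job is handed in, with the robot touching nothing.
It also fails if it takes over 102 s, if anything falls off the work surface, if the arm or the gripper's body presses on something with over 40 N, if the wrist force passes 120 N, or if a joint passes its speed limit or range.

ROBOT

A 6-joint arm with a two-finger parallel gripper is mounted at the origin on a cart in front of the work surface, level with it; the furniture and walls round the work are solid. World frame = base frame: x ahead of the robot, y to its left, z up, the work surface at z = 0. Lengths are in mm, angles in rad, forces in N, time in s.
With the tool pointing down it reaches from about 300 to 750 mm from the base axis. Payload 8.5 kg.
Tool frame: the origin (TCP) lies on the mounting face of the last link; the fingertips stand 173 mm ahead of it and the grasp point (between the pads) lies 155 mm ahead of it (manip.pinch_z is the distance from the TCP to the grasp point, in mm); z points along the fingers, y is the line along which they close (so a half turn about z gives the same grasp; the last joint's range is limited). The gripper opens to 85 mm and grips with 20 to 120 N. Pads are 22 mm wide; open, the fingers measure 114 mm over their backs; the gripper's body (76 mm by 85 mm) begins 54 mm behind the grasp point. The pads swing forward as they close: fully open they stand 13 mm farther back than shut.
Start: joints at [0.9, 0.381, 1.297, -0, 1.464, -0.215], TCP at [242.089, 493.837, 404.722] pointing down, gripper open.
Joint ranges: [-3.11, 3.11], [-0.89, 2.33], [0.22, 2.48], [-1.42, 4.56], [0.17, 2.85], [-2.88, 2.88]. Speed limits (rad/s): [2.39, 2.39, 3.14, 3.14, 3.14, 3.14].

INTERFACE

Orientations are given as a unit quaternion [x, y, z, w].
In Python, from station import manip, eyes, search_frame gives the robot as it stands. The module is installed in compiled form; this text tells all that it offers.
- The arm moves only by the tool arm_command, never from a script. Its argument "moves" is one flat list of numbers, 4 for each row, row after row: the shift along the tool's x, y, z in m, then the turn about the tool's z in degrees. A call has 1 to 20 rows; each row is the pose to reach, as a shift and turn from the pose commanded when the call began, along the tool's axes at that moment; what a row does not reach only later rows make up. A row lasts 1/10 s, in which the tool goes at most 50 mm and 8.59 degrees, less where a joint would pass 70% of its speed; a pose out of reach is approached as far as the arm can. A call with a gripper value outside its range is refused whole. "gripper" is the finger opening in m, from 0 to 0.0854, set as the call begins (left out, the last holds). The fingers move at their own pace and stop on an object; "grip_force" is the grip in N (left out, the last holds). Time passes only in rows, so rows that repeat a pose let the fingers close. It gives the time, the measured TCP pose, the force, the opening and the grip force at its end, in the units of the state.
- manip.sense(): the state, without advancing time (a new reading comes with each control period).
- eyes.camera(name): name is "scene" or "top"; returns a dict with "image" (480x640x3 uint8, red, green, blue), "K" (3x3 intrinsics, pixels), "k1" (the pictures are not rectified: a ray, as slopes to the right and down, at radius r is drawn at 1 + k1 r^2 times it, then the intrinsics apply), "R" (3x3) and "t" (3): a world point X has camera coordinates R X + t. Camera axes: x right, y down, z forward; pixel columns grow to the right and rows downward; lengths in mm; the calibration is good to about 2 mm. A picture is of the moment at which its call begins. There is no depth.
- manip.close_job(): hands the job in; it is judged then, once.
Trained networks look in the newest picture that a camera, given by its name, has taken for a name from the list of things; names that differ only in an ending like _2 or _b are one class to them, and where a whole thing is asked for, a point or a joint stands for the part that bears it (a point fixed in the world has none). Each returns a list of dicts, best first, with "score" (0 to 1); they miss things now and then, are a little off and sometimes report something else, mostly with a low value. They report only what shows in the picture. A call takes as long as a camera call. They do not tell look-alikes from the thing itself.
- search_frame(camera, name): "bbox" ([centre column, centre row, width, height] in pixels, round what is visible of it).
The state is a dict: "clock": time; "joint_pos": joint angles; "joint_velocities": joint speeds; "tau": joint torques, N m; "tcp_pos": TCP position; "orientation": TCP orientation; "force": force on the tool from outside, world axes, zero at the start; "wrist_torque": the same for the moment, N m; "opening": opening from 0.0 (shut) to 1.0 (fully open); "grasp_force": force on a finger pad.
Only numpy, scipy, OpenCV 4.12 (cv2) and the standard library are available. Lean on these libraries where they do the work, as an engineer would, in place of code of your own. Each camera call takes 0.05 s, during which the arm holds its last target. There are 200 camera calls.

## Working session

There is one attempt and no reset: what is moved stays moved. The work goes in short steps, Python scripts to look and compute and a tool call to move; the robot and the scene stay as the last step left them, time stands still between calls to the robot, and variables do not carry over. Pictures are saved under pics/ and viewed, at most 14 in all, crops included, and the job is handed in when it is done.

Besides the shell and the picture viewer there is one more tool, called by a JSON object that holds its "api" and its "payload", one argument or row to a line. arm_command: Moves the arm, as the interface text tells. Its arguments: {"type":"object","properties":{"moves":{"type":"array","items":{"type":"number"}},"gripper":{"type":"number"},"grip_force":{"type":"number"}},"required":["moves"]}

```bash
mkdir -p pics; python3 - <<'E'
from station import manip, eyes, search_frame
import cv2, numpy as np, pickle
d={}
for n in ("top","scene"):
    c=eyes.camera(n); d[n]=c
    cv2.imwrite(f"pics/{n}0.png",c["image"][:,:,::-1])
    print(n,c["K"].tolist(),c["k1"],c["R"].tolist(),c["t"].tolist())
    for o in "yellow_tray red_tray eraser usb_stick green_battery charger lip_balm matchbox".split():
        print(o,[(np.round(r["bbox"]).astype(int).tolist(),round(r["score"],2)) for r in search_frame(n,o)][:6])
pickle.dump(d,open("c0.pkl","wb"))
s=manip.sense();print(s)
E
```

```text
top [[532.3716040736092, 0.0, 310.9686158502302], [0.0, 532.3716040736092, 233.05863631520356], [0.0, 0.0, 1.0]] 0.024669087311902618 [[0.00016387215648336055, -0.9999938349937598, 0.003507580418168929], [-0.9898894204292455, -0.0006597335302861495, -0.14183969851181205], [0.1418411381375976, -0.0034488731699801236, -0.9898834258667475]] [36.010712817405334, 543.2753773663195, 928.4941378735039]
yellow_tray [([168, 267, 74, 142], 0.61), ([291, 198, 30, 23], 0.46)]
red_tray [([458, 275, 70, 101], 0.78)]
eraser [([206, 162, 22, 26], 0.86), ([443, 175, 26, 19], 0.57), ([320, 248, 28, 14], 0.53)]
usb_stick [([291, 288, 16, 28], 0.86)]
green_battery [([369, 245, 23, 20], 0.79)]
charger [([347, 198, 29, 31], 0.96), ([289, 291, 17, 32], 0.3)]
lip_balm [([268, 241, 34, 19], 0.9)]
matchbox [([291, 198, 28, 22], 0.57)]
scene [[482.0655289490052, 0.0, 323.2140564737311], [0.0, 482.0655289490052, 234.07377269503527], [0.0, 0.0, 1.0]] -0.03894917474029891 [[-0.5226513689444058, -0.8523663885491201, -0.01752387549228039], [-0.45313980425602707, 0.2951483568305436, -0.8411609627526944], [0.72214947
[... 510 characters left out ...]
ay([ 8.99702744e-01,  3.80602252e-01,  1.29742951e+00, -9.99895421e-06,
        1.46362353e+00, -2.15343340e-01]), 'joint_velocities': array([ 2.71892085e-04, -8.64374197e-05,  9.94954322e-04, -3.43687261e-04,
        1.93629188e-03, -1.34894799e-03]), 'tau': array([ 1.28539716e-03, -4.48306632e+01, -2.31469667e+01, -1.80725797e-04,
        4.57773658e-04, -1.34525956e-05]), 'tcp_pos': array([242.08348097, 493.83048921, 404.71122381]), 'orientation': array([ 2.25907566e-01,  9.74148741e-01, -3.04262519e-05, -8.94145501e-06]), 'force': array([-0.26785538,  1.16885563, -0.06625012]), 'wrist_torque': array([0.02384315, 0.02247096, 0.04828957]), 'grasp_force': 0.0, 'opening': 0.9933768203834507}
```

View pics/top0.png

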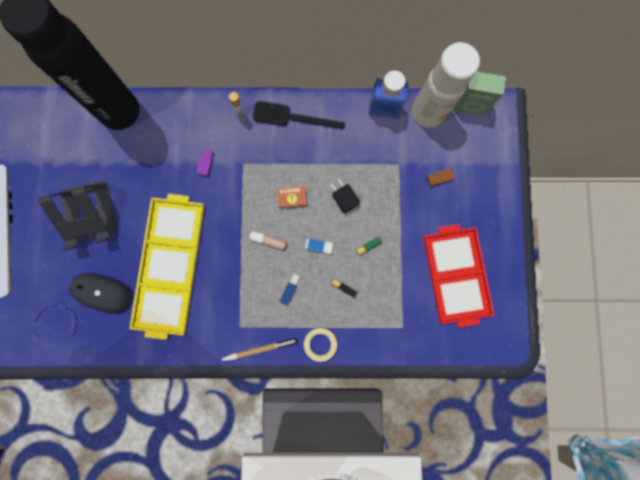

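View pics/scene0.png

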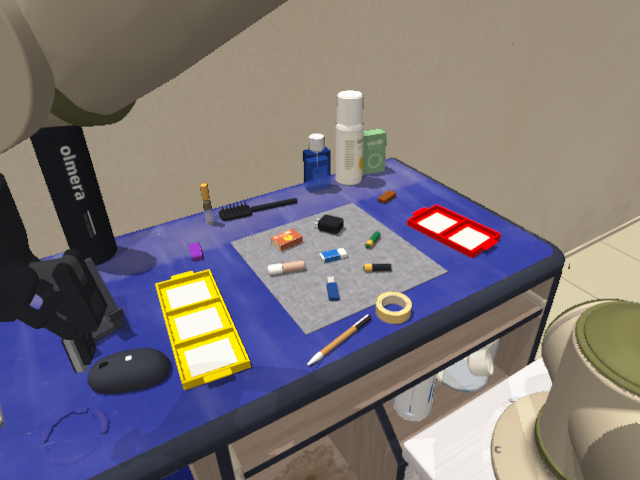

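The top view shows, on the pad: matchbox (291,198), charger (346,198, pins to upper left), lip balm (268,241), blue/white eraser (320,246), green battery (369,246), USB stick (290,290), black battery (345,288). The yellow tray is at (168,267) and the red tray at (458,275).

Could be confused:
- Eraser: blue (320,246), purple (205,162) or brown (441,177). I choose the blue one.
- Battery: green (369,246) or black (345,288). I choose the green one.
- USB stick (290,290) against the eraser or the black battery.

I'll check these in one close crop.

```bash
python3 - <<'E'
import cv2
a=cv2.imread("pics/top0.png")[160:330,238:406]
cv2.imwrite("pics/crop0.png",cv2.resize(a,None,fx=3.5,fy=3.5,interpolation=cv2.INTER_CUBIC))
E
```

```text
(no output)
```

View pics/crop0.png

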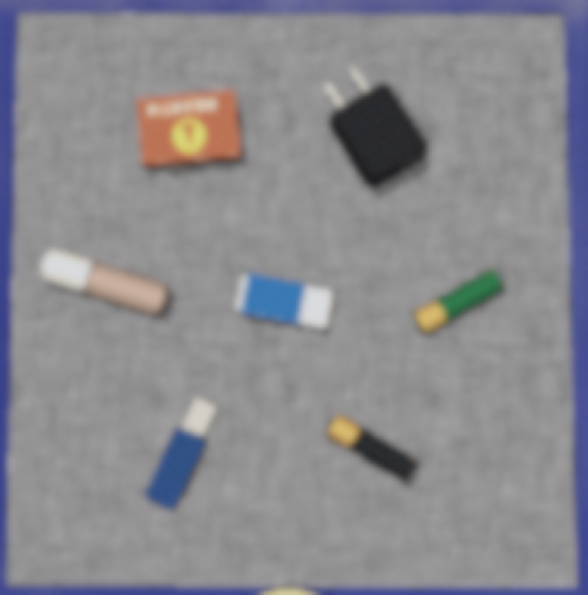

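The crop confirms the choices: eraser blue/white (crop 285,300), green battery (458,300), USB stick (180,452), lip balm (105,282), charger (378,135) with its pins up-left. Next I fit box models to both views.

```bash
cat > loc.py <<'E'
import cv2, numpy as np
from scipy.optimize import minimize
def proj(c,X):
    p=np.atleast_2d(X)@c["R"].T+c["t"]; s=p[:,:2]/p[:,2:]
    s=s*(1+c["k1"]*(s**2).sum(1,keepdims=True))
    return s@c["K"][:2,:2].T+c["K"][:2,2]
def ray(c,u,z):
    s0=(np.array(u)-c["K"][:2,2])/np.diag(c["K"])[:2]; s=s0.copy()
    for _ in range(8): s=s0/(1+c["k1"]*(s@s))
    d=c["R"].T@np.r_[s,1]; o=-c["R"].T@c["t"]
    return (o+d*(z-o[2])/d[2])[:2]
U=8
def soft(c,x0,size,z0,shape,off):
    x,y,a=x0; b=np.array([[i,j,k] for i in(-.5,.5) for j in(-.5,.5) for k in(0,1)])*size
    b[:,0]+=off; Rz=np.array([[np.cos(a),-np.sin(a)],[np.sin(a),np.cos(a)]])
    w=np.c_[b[:,:2]@Rz.T+[x,y],b[:,2]+z0]
    return cv2.convexHull(proj(c,w).astype(np.float32))
def fit(cams,masks,x0,size,z0,off=0,soften=.8):
    def cost(p):
        t=0
        for c,(m,ox,oy) in zip(cams,masks):
            h=(soft(c,p,size,z0,m.shape,off)-[ox-.5,oy-.5])*U
            q=np.zeros((m.shape[0]*U,m.shape[1]*U),np.uint8)
            cv2.fillPoly(q,[np.round(h*16).astype(np.int32)],255,shift=4)
            q=cv2.GaussianBlur(cv2.resize(q,m.shape[::-1],interpolation=cv2.INTER_AREA).astype(float)/255,(0,0),soften)
            t+=((q-m)**2).sum()
        return t
    s=np.array([[0,0,0],[6,0,0],[0,6,0],[0,0,.2]])+x0
    r=minimize(cost,x0,method="Nelder-Mead",options=dict(initial_simplex=s,xatol=.02,fatol=1e-3))
    return r.x,r.fun
def fg(img,box,m=9):
    u,v,w,h=box; x1,x2,y1,y2=int(u-w/2-m),int(u+w/2+m),int(v-h/2-m),int(v+h/2+m)
    a=img[y1:y2,x1:x2].astype(float)
    edge=np.r_[a[:3].reshape(-1,3),a[-3:].reshape(-1,3)]; med=np.median(edge,0)
    return np.clip((np.abs(a-med).max(2)-22)/35,0,1),x1,y1
E
cat > meas.py <<'E'
import pickle,sys; from loc import *
d=pickle.load(open("c0.pkl","rb")); T,S=d["top"],d["scene"]
I={"eraser":((22,50,12),0,(320,247,28,16),(333,255,26,14),np.radians(85)),
"usb_stick":((60,18,8),0,(290,290,18,30),(333,290,12,26),0),
"green_battery":((14,50,14),0,(369,246,24,18),(373,240,15,18),0),
"charger":((46,38,24),-8,(347,200,28,30),(331,225,26,18),0),
"lip_balm":((18,68,18),0,(268,241,36,18),(287,268,38,14),0)}
for n,(sz,off,bt,bs,_) in I.items():
    mt,ms=fg(T["image"],bt),fg(S["image"],bs)
    x,y=ray(T,bt[:2],2.5+sz[2]/2)
    for nm,cs,mm in(("top",[T],[mt]),("scene",[S],[ms]),("both",[T,S],[mt,ms])):
        best=min((fit(cs,mm,np.array([x,y,a]),sz,2.5,off) for a in np.arange(0,np.pi*(2 if n=="charger" else 1),.5)),key=lambda r:r[1])
        p=best[0]; print(n,nm,np.round(p[:2],1),round(np.degrees(p[2])%360,1),round(best[1],1))
# trays from white patches
for n,cx,bt,bs in(("yellow",(-80,0,80),(168,267,80,145),(202,327,95,122)),("red",(-40,40),(458,275,72,104),(454,232,96,54))):
    for nm,c,b in(("top",T,bt),("scene",S,bs)):
        u,v,w,h=b; x1,y1=int(u-w/2),int(v-h/2); a=c["image"][y1:y1+int(h),x1:x1+int(w)]
        m=(a.min(2)>150).astype(np.uint8)
        k,l,st,ce=cv2.connectedComponentsWithStats(m)
        P=np.array([ray(c,ce[i]+[x1,y1],4) for i in range(1,k) if st[i,4]>150]); 
        P=P[np.argsort(P[:,1])]; ctr=P.mean(0); dd=P[-1]-P[0]
        print(n,nm,np.round(P,1).tolist(),"ctr",np.round(ctr,1),"len",round(np.hypot(*dd),1),"yaw",round(np.degrees(np.arctan2(dd[1],dd[0])),1))
E
python3 meas.py
```

```text
eraser top [523.4  21.9] 171.9 26.9
eraser scene [524.2  22.6] 169.0 37.4
eraser both [523.8  22.3] 170.8 66.4
usb_stick top [442.5  75.4] 155.0 42.1
usb_stick scene [443.3  77. ] 334.2 30.9
usb_stick both [443.1  76.1] 334.5 84.3
green_battery top [523.3 -71.8] 30.6 6.1
green_battery scene [523.6 -70. ] 211.1 40.7
green_battery both [523.5 -71.5] 30.7 51.5
charger top [618.1 -25.5] 32.1 17.4
charger scene [617.8 -22.3] 34.4 167.4
charger both [604.6 -33.1] 211.0 193.8
lip_balm top [532.7 116.3] 338.5 112.3
lip_balm scene [532.  119.3] 162.0 95.6
lip_balm both [532.5 118.2] 340.1 217.6
yellow top [[566.9, 292.6], [487.5, 302.2], [408.2, 311.3]] ctr [487.5 302. ] len 159.8 yaw 173.3
yellow scene [[567.7, 294.7], [488.2, 304.1], [408.6, 313.8]] ctr [488.2 304.2] len 160.2 yaw 173.2
red top [[430.1, -242.1], [509.0, -229.4]] ctr [ 469.6 -235.7] len 80.0 yaw 9.1
red scene [[432.0, -241.5], [510.8, -228.8], [451.8, -114.5]] ctr [ 464.9 -194.9] len 128.6 yaw 81.2
```

The two cameras agree to about 2 mm. I'll refine the lip balm and write the move helper.

```bash
cat > go.py <<'E'
# usage: go.py x y z beta  (TCP target, mm; beta=world angle of closing line, deg) -> shift (tool axes, m), turn (deg)
import sys,numpy as np; from scipy.spatial.transform import Rotation as Ro
from station import manip
s=manip.sense(); R=Ro.from_quat(s["orientation"]).as_matrix(); p=s["tcp_pos"]
x,y,z,b=map(float,sys.argv[1:5]); cur=np.degrees(np.arctan2(R[1,1],R[0,1]))
turn=(cur-b+90)%180-90
print("shift",np.round(R.T@(np.array([x,y,z])-p)/1000,4),"turn",round(turn,1),"| tcp",np.round(p,1),"beta",round(cur,1),"t",round(s["clock"],2),"open",round(s["opening"]*85.4,1),"F",np.round(s["force"],1),"tilt",np.round(R[:2,2],4))
E
python3 - <<'E'
import pickle; from loc import *
d=pickle.load(open("c0.pkl","rb"))
for n,b in(("top",(268,241,36,20)),("scene",(287,268,40,16))):
    c=d[n];u,v,w,h=b;x1,y1=int(u-w/2-6),int(v-h/2-6)
    a=c["image"][y1:y1+int(h)+12,x1:x1+int(w)+12].astype(float)
    rg=a[...,0]-a[...,2]; m=np.maximum(np.clip((rg-rg.mean()*0-12)/15,0,1),np.clip((a.min(2)-175)/25,0,1))
    for ang in(2.85,):
        r=fit([c],[(m,x1,y1)],np.array([532,118,ang]),(18,68,18),2.5)
        print(n,np.round(r[0][:2],1),np.degrees(r[0][2]),r[1],m.sum())
E
python3 go.py 523.8 22.2 260 -9
```

```text
top [534.3 117.2] 160.77814160691148 50.66113448478769 301.47999999999996
scene [538.2 117.4] 153.96839135455076 118.98638715732537 344.38666666666666
shift [-0.4605 -0.2995  0.1447] turn 72.9 | tcp [242.1 493.8 404.7] beta 63.9 t 0.9 open 84.8 F [-0.3  1.2 -0.1] tilt [-0.     -0.0001]
```

{"api": "arm_command", "payload": {
  "moves": [-0.4605, -0.2995, 0.1447, 72.9, -0.4605, -0.2995, 0.1447, 72.9, -0.4605, -0.2995, 0.1447, 72.9, -0.4605, -0.2995, 0.1447, 72.9, -0.4605, -0.2995, 0.1447, 72.9, -0.4605, -0.2995, 0.1447, 72.9, -0.4605, -0.2995, 0.1447, 72.9, -0.4605, -0.2995, 0.1447, 72.9, -0.4605, -0.2995, 0.1447, 72.9, -0.4605, -0.2995, 0.1447, 72.9, -0.4605, -0.2995, 0.1447, 72.9, -0.4605, -0.2995, 0.1447, 72.9, -0.4605, -0.2995, 0.1447, 72.9, -0.4605, -0.2995, 0.1447, 72.9, -0.4605, -0.2995, 0.1447, 72.9, -0.4605, -0.2995, 0.1447, 72.9],
  "gripper": 0.04,
  "grip_force": 30
}}

```text
clock: 2.5
tcp_pos: [523.3, 23.5, 260.6]
orientation: [0.76, 0.65, 0.0, 0.0]
force: [0.6, 0.2, -0.2]
opening: 0.471
grasp_force: 0.0
```

```bash
python3 go.py 523.8 22.2 178 -9.2;  python3 - <<'E'
from station import eyes
import cv2
a=eyes.camera("scene")["image"][150:350,200:450,::-1]
cv2.imwrite("pics/s1.png",cv2.resize(a,None,fx=3,fy=3,interpolation=cv2.INTER_CUBIC))
E
```

```text
shift [-0.0012  0.0007  0.0826] turn 0.3 | tcp [523.3  23.5 260.6] beta -8.9 t 2.5 open 40.2 F [ 0.6  0.2 -0.2] tilt [ 0.0006 -0.    ]
```

View pics/s1.png

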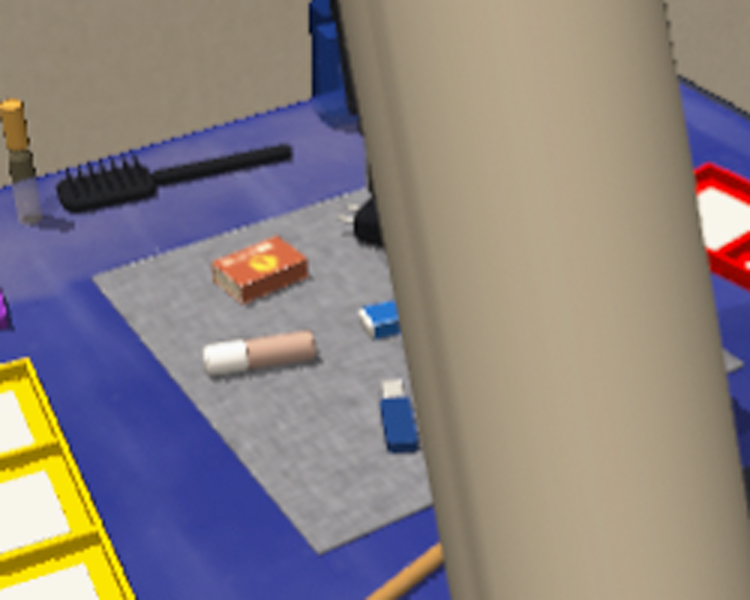

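The arm hides the eraser in this view (only its left end shows, near crop 380,318). The matchbox, lip balm and USB stick are undisturbed. I'll descend and grip.

{"api": "arm_command", "payload": {
  "moves": [0, 0, 0.04, 0, 0, 0, 0.07, 0, 0, 0, 0.082, 0, 0, 0, 0.082, 0, 0, 0, 0.082, 0, 0, 0, 0.082, 0]
}}

```text
clock: 3.15
tcp_pos: [524.1, 22.3, 179.4]
orientation: [0.76, 0.649, 0.001, 0.001]
force: [-0.4, 0.4, -0.3]
opening: 0.469
grasp_force: 0.0
```

{"api": "arm_command", "payload": {
  "moves": [0, 0, 0, 0, 0, 0, 0, 0, 0, 0, 0, 0, 0, 0, 0, 0, 0, 0, 0, 0, 0, 0, 0, 0, 0, 0, 0, 0, 0, 0, -0.03, 0, 0, 0, -0.08, 0, 0, 0, -0.08, 0, 0, 0, -0.08, 0, 0, 0, -0.08, 0],
  "gripper": 0.015,
  "grip_force": 30
}}

```text
clock: 4.35
tcp_pos: [523.4, 22.3, 257.3]
orientation: [0.76, 0.649, -0.0, -0.001]
force: [0.1, 0.2, -0.3]
opening: 0.234
grasp_force: 29.6
```

```bash
python3 go.py 567.3 293.6 260 -6.8
```

```text
shift [ 0.2749  0.0008 -0.0027] turn -2.2 | tcp [523.4  22.3 257.3] beta -9.0 t 4.35 open 20.0 F [ 0.1  0.2 -0.3] tilt [-0.0014  0.0002]
```

{"api": "arm_command", "payload": {
  "moves": [0.2747, 0.001, -0.002, -2.2, 0.2747, 0.001, -0.002, -2.2, 0.2747, 0.001, -0.002, -2.2, 0.2747, 0.001, -0.002, -2.2, 0.2747, 0.001, -0.002, -2.2, 0.2747, 0.001, -0.002, -2.2, 0.2747, 0.001, -0.002, -2.2, 0.2747, 0.001, -0.002, -2.2, 0.2747, 0.001, -0.002, -2.2, 0.2747, 0.001, -0.002, -2.2, 0.2747, 0.001, 0.03, -2.2, 0.2747, 0.001, 0.06, -2.2, 0.2747, 0.001, 0.072, -2.2, 0.2747, 0.001, 0.072, -2.2, 0.2747, 0.001, 0.072, -2.2, 0.2747, 0.001, 0.072, -2.2]
}}

```text
clock: 5.95
tcp_pos: [568.2, 293.3, 187.7]
orientation: [0.748, 0.664, 0.001, 0.001]
force: [-0.2, -0.2, 0.7]
opening: 0.232
grasp_force: 29.6
```

```bash
python3 go.py 567.3 293.6 180 -6.8
```

```text
shift [ 0.0002 -0.0009  0.0077] turn -0.0 | tcp [568.2 293.3 187.7] beta -6.8 t 5.95 open 19.8 F [-0.2 -0.2  0.7] tilt [0.0027 0.0008]
```

{"api": "arm_command", "payload": {
  "moves": [0, 0, 0.004, 0, 0, 0, 0.006, 0, 0, 0, 0.006, 0, 0, 0, 0.006, 0, 0, 0, 0.006, 0, 0, 0, 0.006, 0]
}}

```text
clock: 6.55
tcp_pos: [567.8, 293.4, 180.7]
orientation: [0.748, 0.664, 0.0, 0.0]
force: [-2.0, -0.6, 6.0]
opening: 0.228
grasp_force: 30.2
```

{"api": "arm_command", "payload": {
  "moves": [0, 0, 0, 0, 0, 0, 0, 0, 0, 0, 0, 0, 0, 0, 0, 0, 0, 0, 0, 0, 0, 0, -0.02, 0, 0, 0, -0.07, 0, 0, 0, -0.1, 0, 0, 0, -0.1, 0, 0, 0, -0.1, 0, 0, 0, -0.1, 0],
  "gripper": 0.04
}}

```text
clock: 7.65
tcp_pos: [567.5, 293.3, 278.5]
orientation: [0.748, 0.664, -0.001, -0.001]
force: [-0.5, -0.6, 0.4]
opening: 0.468
grasp_force: 0.0
```

```bash
python3 go.py 443.0 76.1 280 64.5;  python3 - <<'E'
from station import eyes
import cv2
a=eyes.camera("top")["image"][150:340,100:420,::-1]
cv2.imwrite("pics/t2.png",cv2.resize(a,None,fx=2.4,fy=2.4,interpolation=cv2.INTER_CUBIC))
E
```

```text
shift [-0.2304 -0.0979 -0.001 ] turn -71.3 | tcp [567.5 293.3 278.5] beta -6.8 t 7.65 open 40.0 F [-0.5 -0.6  0.4] tilt [-0.0026 -0.0008]
```

View pics/t2.png

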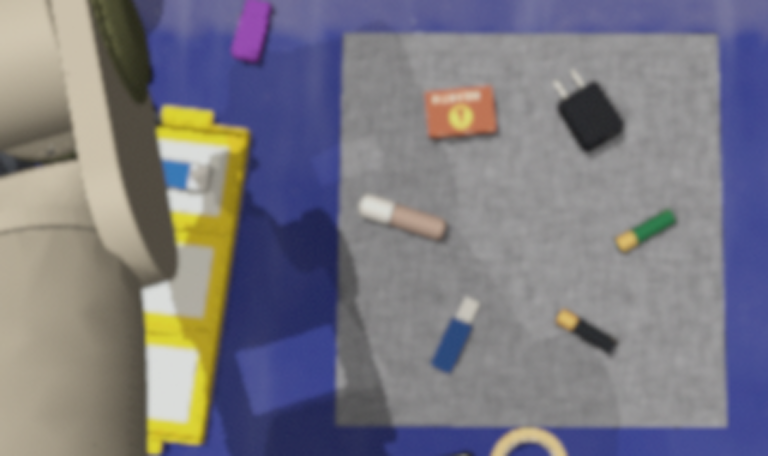

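The eraser (crop 190,177) lies in the top compartment of the yellow tray with its length along the dividers; the other items are unchanged. USB stick next.

{"api": "arm_command", "payload": {
  "moves": [-0.2304, -0.0979, 0, -71.3, -0.2304, -0.0979, 0, -71.3, -0.2304, -0.0979, 0, -71.3, -0.2304, -0.0979, 0, -71.3, -0.2304, -0.0979, 0, -71.3, -0.2304, -0.0979, 0, -71.3, -0.2304, -0.0979, 0, -71.3, -0.2304, -0.0979, 0, -71.3, -0.2304, -0.0979, 0, -71.3, -0.2304, -0.0979, 0, -71.3, -0.2304, -0.0979, 0.03, -71.3, -0.2304, -0.0979, 0.06, -71.3, -0.2304, -0.0979, 0.09, -71.3, -0.2304, -0.0979, 0.09, -71.3, -0.2304, -0.0979, 0.09, -71.3, -0.2304, -0.0979, 0.09, -71.3],
  "gripper": 0.036
}}

```text
clock: 9.3
tcp_pos: [443.5, 76.2, 191.1]
orientation: [0.221, 0.975, 0.0, 0.001]
force: [-0.3, 0.5, 0.6]
opening: 0.423
grasp_force: 0.0
```

```bash
python3 go.py 443.0 76.1 177 64.5
```

```text
shift [ 0.0005 -0.0004  0.0141] turn -0.1 | tcp [443.5  76.2 191.1] beta 64.4 t 9.3 open 36.1 F [-0.3  0.5  0.6] tilt [ 0.0018 -0.0002]
```

{"api": "arm_command", "payload": {
  "moves": [0, 0, 0.01, 0, 0, 0, 0.013, 0, 0, 0, 0.013, 0, 0, 0, 0.013, 0, 0, 0, 0.013, 0]
}}

```text
clock: 9.8
tcp_pos: [443.3, 76.2, 177.2]
orientation: [0.221, 0.975, 0.0, 0.0]
force: [0.1, 0.0, 0.2]
opening: 0.422
grasp_force: 0.0
```

{"api": "arm_command", "payload": {
  "moves": [0, 0, 0, 0, 0, 0, 0, 0, 0, 0, 0, 0, 0, 0, 0, 0, 0, 0, 0, 0, 0, 0, 0, 0, 0, 0, -0.03, 0, 0, 0, -0.08, 0, 0, 0, -0.083, 0, 0, 0, -0.083, 0, 0, 0, -0.083, 0],
  "gripper": 0.01
}}

```text
clock: 10.9
tcp_pos: [442.9, 76.2, 259.2]
orientation: [0.221, 0.975, -0.0, -0.001]
force: [0.9, 0.2, -1.9]
opening: 0.198
grasp_force: 29.8
```

```bash
python3 go.py 408.4 312.5 260 -6.8
```

```text
shift [ 0.1329  0.1984 -0.0007] turn 71.3 | tcp [442.9  76.2 259.2] beta 64.5 t 10.9 open 16.9 F [ 0.9  0.2 -1.9] tilt [-0.0017  0.0001]
```

{"api": "arm_command", "payload": {
  "moves": [0.1329, 0.1984, 0, 71.3, 0.1329, 0.1984, 0, 71.3, 0.1329, 0.1984, 0, 71.3, 0.1329, 0.1984, 0, 71.3, 0.1329, 0.1984, 0, 71.3, 0.1329, 0.1984, 0, 71.3, 0.1329, 0.1984, 0, 71.3, 0.1329, 0.1984, 0, 71.3, 0.1329, 0.1984, 0, 71.3, 0.1329, 0.1984, 0, 71.3, 0.1329, 0.1984, 0, 71.3, 0.1329, 0.1984, 0.03, 71.3, 0.1329, 0.1984, 0.06, 71.3, 0.1329, 0.1984, 0.072, 71.3, 0.1329, 0.1984, 0.077, 71.3, 0.1329, 0.1984, 0.081, 71.3, 0.1329, 0.1984, 0.081, 71.3, 0.1329, 0.1984, 0.081, 71.3, 0.1329, 0.1984, 0.081, 71.3]
}}

```text
clock: 12.8
tcp_pos: [408.9, 312.6, 179.7]
orientation: [0.748, 0.664, 0.001, 0.0]
force: [1.1, 0.2, -0.6]
opening: 0.195
grasp_force: 29.8
```

```bash
python3 go.py 408.4 312.5 179 -6.8
```

```text
shift [-0.0001 -0.0004  0.0007] turn -0.0 | tcp [408.9 312.6 179.7] beta -6.8 t 12.8 open 16.7 F [ 1.1  0.2 -0.6] tilt [0.0012 0.0005]
```

{"api": "arm_command", "payload": {
  "moves": [0, 0, 0, 0, 0, 0, 0, 0, 0, 0, 0, 0, 0, 0, 0, 0, 0, 0, 0, 0, 0, 0, 0, 0, 0, 0, -0.02, 0, 0, 0, -0.07, 0, 0, 0, -0.081, 0, 0, 0, -0.081, 0, 0, 0, -0.081, 0],
  "gripper": 0.034
}}

```text
clock: 13.9
tcp_pos: [408.5, 312.3, 259.1]
orientation: [0.748, 0.664, -0.001, -0.0]
force: [0.4, -0.8, -0.4]
opening: 0.396
grasp_force: 0.0
```

```bash
python3 go.py 523.5 -71.2 260 30.7
```

```text
shift [-0.3672  0.1598 -0.0008] turn -37.5 | tcp [408.5 312.3 259.1] beta -6.8 t 13.9 open 33.8 F [ 0.4 -0.8 -0.4] tilt [-0.0012 -0.0005]
```

{"api": "arm_command", "payload": {
  "moves": [-0.3672, 0.1598, 0, -37.5, -0.3672, 0.1598, 0, -37.5, -0.3672, 0.1598, 0, -37.5, -0.3672, 0.1598, 0, -37.5, -0.3672, 0.1598, 0, -37.5, -0.3672, 0.1598, 0, -37.5, -0.3672, 0.1598, 0, -37.5, -0.3672, 0.1598, 0, -37.5, -0.3672, 0.1598, 0, -37.5, -0.3672, 0.1598, 0, -37.5, -0.3672, 0.1598, 0, -37.5, -0.3672, 0.1598, 0, -37.5, -0.3672, 0.1598, 0.03, -37.5, -0.3672, 0.1598, 0.06, -37.5, -0.3672, 0.1598, 0.075, -37.5, -0.3672, 0.1598, 0.082, -37.5, -0.3672, 0.1598, 0.082, -37.5, -0.3672, 0.1598, 0.082, -37.5, -0.3672, 0.1598, 0.082, -37.5],
  "gripper": 0.03
}}

```text
clock: 15.8
tcp_pos: [524.0, -70.9, 178.9]
orientation: [0.495, 0.869, 0.0, 0.001]
force: [0.1, 0.2, -0.0]
opening: 0.353
grasp_force: 0.0
```

```bash
python3 go.py 523.5 -71.2 178 30.7
```

```text
shift [-0.     -0.0006  0.0009] turn 0.0 | tcp [524.  -70.9 178.9] beta 30.7 t 15.8 open 30.2 F [ 0.1  0.2 -0. ] tilt [ 0.0016 -0.0006]
```

{"api": "arm_command", "payload": {
  "moves": [0, 0, 0, 0, 0, 0, 0, 0, 0, 0, 0, 0, 0, 0, 0, 0, 0, 0, 0, 0, 0, 0, 0, 0, 0, 0, -0.03, 0, 0, 0, -0.08, 0, 0, 0, -0.082, 0, 0, 0, -0.082, 0, 0, 0, -0.082, 0],
  "gripper": 0.006
}}

```text
clock: 16.9
tcp_pos: [523.5, -71.0, 259.1]
orientation: [0.495, 0.869, -0.0, -0.001]
force: [-0.9, -0.3, -0.7]
opening: 0.15
grasp_force: 29.7
```

```bash
python3 go.py 487.9 303.1 260 -6.8
```

```text
shift [ 0.3399  0.1603 -0.0006] turn 37.5 | tcp [523.5 -71.  259.1] beta 30.7 t 16.9 open 12.8 F [-0.9 -0.3 -0.7] tilt [-0.0016  0.0006]
```

{"api": "arm_command", "payload": {
  "moves": [0.3399, 0.1603, 0, 37.5, 0.3399, 0.1603, 0, 37.5, 0.3399, 0.1603, 0, 37.5, 0.3399, 0.1603, 0, 37.5, 0.3399, 0.1603, 0, 37.5, 0.3399, 0.1603, 0, 37.5, 0.3399, 0.1603, 0, 37.5, 0.3399, 0.1603, 0, 37.5, 0.3399, 0.1603, 0, 37.5, 0.3399, 0.1603, 0, 37.5, 0.3399, 0.1603, 0, 37.5, 0.3399, 0.1603, 0, 37.5, 0.3399, 0.1603, 0.03, 37.5, 0.3399, 0.1603, 0.06, 37.5, 0.3399, 0.1603, 0.073, 37.5, 0.3399, 0.1603, 0.078, 37.5, 0.3399, 0.1603, 0.08, 37.5, 0.3399, 0.1603, 0.08, 37.5, 0.3399, 0.1603, 0.08, 37.5]
}}

```text
clock: 18.8
tcp_pos: [488.5, 303.1, 181.0]
orientation: [0.748, 0.664, 0.001, 0.0]
force: [-0.2, -0.7, 0.6]
opening: 0.151
grasp_force: 29.7
```

```bash
python3 go.py 487.9 303.1 180 -6.8
```

```text
shift [-0.0001 -0.0006  0.001 ] turn -0.0 | tcp [488.5 303.1 181. ] beta -6.8 t 18.8 open 12.9 F [-0.2 -0.7  0.6] tilt [0.0018 0.0006]
```

{"api": "arm_command", "payload": {
  "moves": [0, 0, 0, 0, 0, 0, 0, 0, 0, 0, 0, 0, 0, 0, 0, 0, 0, 0, 0, 0, 0, 0, 0, 0, 0, 0, -0.02, 0, 0, 0, -0.07, 0, 0, 0, -0.08, 0, 0, 0, -0.08, 0, 0, 0, -0.08, 0],
  "gripper": 0.03
}}

```text
clock: 19.9
tcp_pos: [488.0, 302.9, 259.1]
orientation: [0.748, 0.664, -0.001, -0.0]
force: [-0.3, -0.6, -0.5]
opening: 0.353
grasp_force: 0.0
```

```bash
python3 go.py 611.3 -28.8 270 -57
```

```text
shift [-0.3148  0.1618 -0.0109] turn 50.2 | tcp [488.  302.9 259.1] beta -6.8 t 19.9 open 30.1 F [-0.3 -0.6 -0.5] tilt [-0.0014 -0.0005]
```

{"api": "arm_command", "payload": {
  "moves": [-0.3148, 0.1618, -0.01, 50.2, -0.3148, 0.1618, -0.01, 50.2, -0.3148, 0.1618, -0.01, 50.2, -0.3148, 0.1618, -0.01, 50.2, -0.3148, 0.1618, -0.01, 50.2, -0.3148, 0.1618, -0.01, 50.2, -0.3148, 0.1618, -0.01, 50.2, -0.3148, 0.1618, -0.01, 50.2, -0.3148, 0.1618, -0.01, 50.2, -0.3148, 0.1618, -0.01, 50.2, -0.3148, 0.1618, -0.01, 50.2, -0.3148, 0.1618, -0.01, 50.2, -0.3148, 0.1618, 0.03, 50.2, -0.3148, 0.1618, 0.06, 50.2, -0.3148, 0.1618, 0.072, 50.2, -0.3148, 0.1618, 0.072, 50.2, -0.3148, 0.1618, 0.072, 50.2, -0.3148, 0.1618, 0.072, 50.2],
  "gripper": 0.062
}}

```text
clock: 21.7
tcp_pos: [611.9, -28.6, 189.7]
orientation: [0.959, 0.284, 0.001, 0.001]
force: [-0.4, 0.2, 1.6]
opening: 0.725
grasp_force: 0.0
```

```bash
python3 go.py 611.3 -28.8 188 -57
```

```text
shift [-0.0006 -0.0002  0.0017] turn -0.0 | tcp [611.9 -28.6 189.7] beta -57.0 t 21.7 open 61.9 F [-0.4  0.2  1.6] tilt [ 0.0029 -0.0007]
```

{"api": "arm_command", "payload": {
  "moves": [0, 0, 0, 0, 0, 0, 0, 0, 0, 0, 0, 0, 0, 0, 0, 0, 0, 0, 0, 0, 0, 0, 0, 0, 0, 0, -0.03, 0, 0, 0, -0.08, 0, 0, 0, -0.082, 0, 0, 0, -0.082, 0, 0, 0, -0.082, 0],
  "gripper": 0.03,
  "grip_force": 35
}}

```text
clock: 22.8
tcp_pos: [611.2, -28.6, 269.1]
orientation: [0.959, 0.284, -0.001, -0.0]
force: [-0.3, 0.1, 0.2]
opening: 0.432
grasp_force: 35.4
```

```bash
python3 go.py 511.3 -237 270 9.1;  python3 - <<'E'
from station import eyes
import cv2
a=eyes.camera("top")["image"][150:345,120:420,::-1]
cv2.imwrite("pics/t3.png",cv2.resize(a,None,fx=2.6,fy=2.6,interpolation=cv2.INTER_CUBIC))
E
```

```text
shift [-0.1973  0.1204 -0.0008] turn -66.1 | tcp [611.2 -28.6 269.1] beta -57.0 t 22.8 open 36.9 F [-0.3  0.1  0.2] tilt [-0.0018  0.0005]
```

View pics/t3.png

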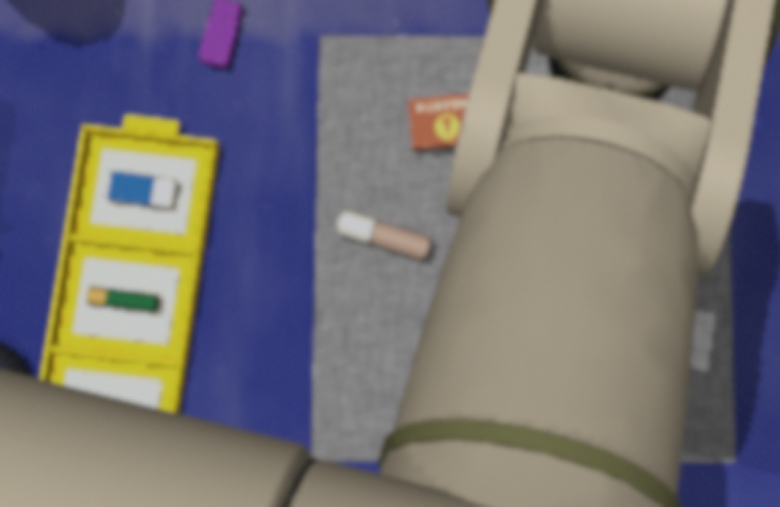

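The eraser (crop 145,190) and the battery (124,299) lie well centred. The USB stick is hidden by the arm. Now I place the charger.

{"api": "arm_command", "payload": {
  "moves": [-0.1973, 0.1204, 0, -66.1, -0.1973, 0.1204, 0, -66.1, -0.1973, 0.1204, 0, -66.1, -0.1973, 0.1204, 0, -66.1, -0.1973, 0.1204, 0, -66.1, -0.1973, 0.1204, 0, -66.1, -0.1973, 0.1204, 0, -66.1, -0.1973, 0.1204, 0, -66.1, -0.1973, 0.1204, 0, -66.1, -0.1973, 0.1204, 0, -66.1, -0.1973, 0.1204, 0, -66.1, -0.1973, 0.1204, 0.03, -66.1, -0.1973, 0.1204, 0.06, -66.1, -0.1973, 0.1204, 0.07, -66.1, -0.1973, 0.1204, 0.076, -66.1, -0.1973, 0.1204, 0.079, -66.1, -0.1973, 0.1204, 0.079, -66.1, -0.1973, 0.1204, 0.079, -66.1, -0.1973, 0.1204, 0.079, -66.1]
}}

```text
clock: 24.75
tcp_pos: [511.7, -237.2, 191.8]
orientation: [0.649, 0.761, 0.0, 0.001]
force: [-0.0, -0.3, -0.2]
opening: 0.431
grasp_force: 35.4
```

```bash
python3 go.py 511.3 -237 190 9.1
```

```text
shift [ 0.0003 -0.0004  0.0018] turn -0.0 | tcp [ 511.7 -237.2  191.8] beta 9.1 t 24.75 open 36.8 F [-0.  -0.3 -0.2] tilt [ 0.0011 -0.0009]
```

{"api": "arm_command", "payload": {
  "moves": [0, 0, 0.001, 0, 0, 0, 0.001, 0, 0, 0, 0.001, 0]
}}

```text
clock: 25.05
tcp_pos: [511.7, -237.2, 190.7]
orientation: [0.649, 0.761, 0.0, 0.001]
force: [-0.7, 0.5, 6.0]
opening: 0.433
grasp_force: 36.1
```

{"api": "arm_command", "payload": {
  "moves": [0, 0, 0, 0, 0, 0, 0, 0, 0, 0, 0, 0, 0, 0, 0, 0, 0, 0, 0, 0, 0, 0, 0, 0, 0, 0, -0.02, 0, 0, 0, -0.06, 0, 0, 0, -0.08, 0, 0, 0, -0.08, 0, 0, 0, -0.08, 0],
  "gripper": 0.048
}}

```text
clock: 26.15
tcp_pos: [511.4, -237.0, 269.7]
orientation: [0.649, 0.761, 0.0, -0.0]
force: [0.3, 0.4, -0.6]
opening: 0.559
grasp_force: 0.0
```

```bash
python3 go.py 532.8 117.5 260 -17; python3 - <<'E'
from loc import *
import pickle
d=pickle.load(open("c0.pkl","rb"));T=d["top"];S=d["scene"]
a=T["image"][225:258,242:294]; b=S["image"][255:282,262:312]
c=np.hstack([cv2.resize(a,(400,400*33//52+1),interpolation=cv2.INTER_CUBIC)[:200],cv2.resize(b,(400,216),interpolation=cv2.INTER_CUBIC)[:200]])
# model overlays
c=cv2.resize(a,None,fx=10,fy=10,interpolation=cv2.INTER_CUBIC)[:,:,::-1].copy()
for yaw,col in((163,(0,255,0)),(160,(0,0,255))):
    h=soft(T,(532.8,117.0,np.radians(yaw)),(18,68,18),2.5,None,0)
    cv2.polylines(c,[np.int32((h-[242-.5,225-.5])*10)],True,col)
cv2.imwrite("pics/lip.png",c)
E
```

```text
shift [0.3467 0.0771 0.0097] turn 26.1 | tcp [ 511.4 -237.   269.7] beta 9.1 t 26.15 open 47.7 F [ 0.3  0.4 -0.6] tilt [-0.0001  0.0001]
```

View pics/lip.png

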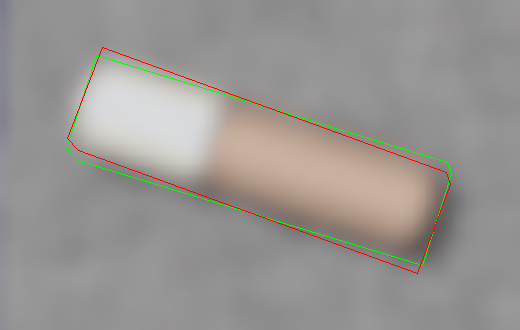

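The model at 163° (green) fits the lip balm, at crop (260,158). Now I grip it.

{"api": "arm_command", "payload": {
  "moves": [0.3467, 0.0774, 0, 26.1, 0.3467, 0.0774, 0, 26.1, 0.3467, 0.0774, 0, 26.1, 0.3467, 0.0774, 0, 26.1, 0.3467, 0.0774, 0, 26.1, 0.3467, 0.0774, 0, 26.1, 0.3467, 0.0774, 0, 26.1, 0.3467, 0.0774, 0, 26.1, 0.3467, 0.0774, 0, 26.1, 0.3467, 0.0774, 0, 26.1, 0.3467, 0.0774, 0, 26.1, 0.3467, 0.0774, 0.03, 26.1, 0.3467, 0.0774, 0.06, 26.1, 0.3467, 0.0774, 0.08, 26.1, 0.3467, 0.0774, 0.09, 26.1, 0.3467, 0.0774, 0.09, 26.1, 0.3467, 0.0774, 0.09, 26.1, 0.3467, 0.0774, 0.09, 26.1],
  "gripper": 0.036
}}

```text
clock: 27.95
tcp_pos: [533.6, 117.2, 181.1]
orientation: [0.804, 0.595, 0.001, 0.001]
force: [-0.7, 0.3, -0.6]
opening: 0.419
grasp_force: 0.0
```

```bash
python3 go.py 532.6 117.8 180 -17
```

```text
shift [ 0.0003 -0.0011  0.0011] turn -0.0 | tcp [533.6 117.2 181.1] beta -17.0 t 27.95 open 35.8 F [-0.7  0.3 -0.6] tilt [ 0.002 -0.   ]
```

{"api": "arm_command", "payload": {
  "moves": [0, 0, 0, 0, 0, 0, 0, 0, 0, 0, 0, 0, 0, 0, 0, 0, 0, 0, 0, 0, 0, 0, 0, 0, 0, 0, -0.03, 0, 0, 0, -0.08, 0, 0, 0, -0.09, 0, 0, 0, -0.09, 0, 0, 0, -0.09, 0],
  "gripper": 0.01,
  "grip_force": 30
}}

```text
clock: 29.05
tcp_pos: [532.9, 117.5, 269.0]
orientation: [0.804, 0.595, -0.001, -0.0]
force: [0.1, 0.8, -0.6]
opening: 0.207
grasp_force: 29.4
```

```bash
python3 go.py 431.1 -241.8 270 9.1
```

```text
shift [-0.3733  0.0078 -0.0008] turn -26.1 | tcp [532.9 117.5 269. ] beta -17.0 t 29.05 open 17.6 F [ 0.1  0.8 -0.6] tilt [-0.0016 -0.    ]
```

{"api": "arm_command", "payload": {
  "moves": [-0.3733, 0.0078, 0, -26.1, -0.3733, 0.0078, 0, -26.1, -0.3733, 0.0078, 0, -26.1, -0.3733, 0.0078, 0, -26.1, -0.3733, 0.0078, 0, -26.1, -0.3733, 0.0078, 0, -26.1, -0.3733, 0.0078, 0, -26.1, -0.3733, 0.0078, 0, -26.1, -0.3733, 0.0078, 0, -26.1, -0.3733, 0.0078, 0, -26.1, -0.3733, 0.0078, 0, -26.1, -0.3733, 0.0078, 0, -26.1, -0.3733, 0.0078, 0.03, -26.1, -0.3733, 0.0078, 0.06, -26.1, -0.3733, 0.0078, 0.078, -26.1, -0.3733, 0.0078, 0.085, -26.1, -0.3733, 0.0078, 0.088, -26.1, -0.3733, 0.0078, 0.088, -26.1, -0.3733, 0.0078, 0.088, -26.1]
}}

```text
clock: 30.95
tcp_pos: [431.8, -241.6, 182.8]
orientation: [0.649, 0.761, -0.0, 0.001]
force: [0.2, -0.3, 0.6]
opening: 0.206
grasp_force: 29.4
```

```bash
python3 go.py 431.1 -241.8 182 9.1
```

```text
shift [-0.0001 -0.0008  0.0008] turn 0.0 | tcp [ 431.8 -241.6  182.8] beta 9.1 t 30.95 open 17.6 F [ 0.2 -0.3  0.6] tilt [ 0.0012 -0.0011]
```

{"api": "arm_command", "payload": {
  "moves": [0, 0, 0, 0, 0, 0, 0, 0, 0, 0, 0, 0, 0, 0, 0, 0, 0, 0, 0, 0, 0, 0, 0, 0, 0, 0, -0.02, 0, 0, 0, -0.06, 0, 0, 0, -0.1, 0, 0, 0, -0.15, 0, 0, 0, -0.15, 0, 0, 0, -0.15, 0],
  "gripper": 0.032
}}

```text
clock: 32.15
tcp_pos: [431.3, -241.6, 332.6]
orientation: [0.649, 0.761, -0.0, 0.001]
force: [0.4, 0.6, -0.1]
opening: 0.374
grasp_force: 0.0
```

```bash
python3 go.py 300 -50 420 40
```

```text
shift [ 0.2098 -0.0993 -0.0879] turn -30.9 | tcp [ 431.3 -241.6  332.6] beta 9.1 t 32.15 open 31.9 F [ 0.4  0.6 -0.1] tilt [ 0.0014 -0.0013]
```

Next the arm moves back over the middle so both trays can be seen for checking.

{"api": "arm_command", "payload": {
  "moves": [0.2098, -0.0993, -0.0879, -9, 0.2098, -0.0993, -0.0879, -9, 0.2098, -0.0993, -0.0879, -9, 0.2098, -0.0993, -0.0879, -9, 0.2098, -0.0993, -0.0879, -9, 0.2098, -0.0993, -0.0879, -9, 0.2098, -0.0993, -0.0879, -9, 0.2098, -0.0993, -0.0879, -9, 0.2098, -0.0993, -0.0879, -9, 0.2098, -0.0993, -0.0879, -9]
}}

```text
clock: 33.15
tcp_pos: [300.8, -51.0, 419.3]
orientation: [0.588, 0.809, -0.0, -0.001]
force: [0.3, -0.1, -0.3]
opening: 0.375
grasp_force: 0.0
```

```bash
python3 - <<'E'
from station import eyes
import cv2,pickle
d={n:eyes.camera(n) for n in("top","scene")}
pickle.dump(d,open("c1.pkl","wb"))
cv2.imwrite("pics/t4.png",d["top"]["image"][:,:,::-1]); cv2.imwrite("pics/s4.png",d["scene"]["image"][:,:,::-1])
E
```

```text
(no output)
```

View pics/t4.png

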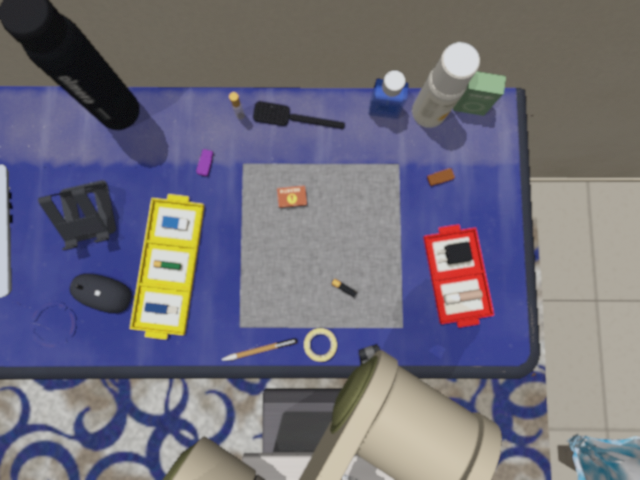

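View pics/s4.png

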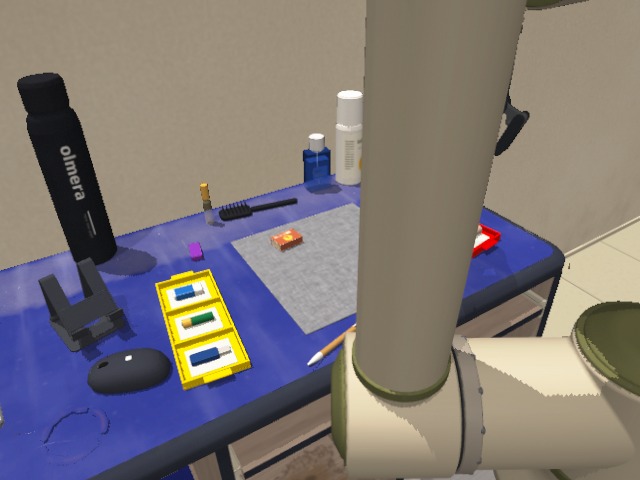

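All five are in: eraser (176,223), battery (167,266), USB stick (161,309), charger (457,253) and lip balm (463,297). The matchbox and black battery have not moved. I'll overlay the ideal outlines to check centring.

```bash
python3 - <<'E'
import pickle; from loc import *
T=pickle.load(open("c1.pkl","rb"))["top"]; r=np.radians
out=[]
L=[((566.9,292.6,r(173.3)),(22,50,12)),((487.5,302.2,r(173.3)),(14,50,14)),((408.2,311.3,r(263.3)),(60,18,8)),
((509,-229.4,r(99.1)),(46,38,24)),((430.1,-242.1,r(9.1)),(18,68,18))]
for x1,y1,ls in((125,192,L[:3]),(418,222,L[3:])):
    f=4; c=cv2.resize(T["image"][y1:y1+148,x1:x1+90],None,fx=f,fy=f,interpolation=cv2.INTER_CUBIC)[:,:,::-1].copy()
    for p,s in ls:
        h=soft(T,p,s,4,None,-8 if s[2]==24 else 0)
        cv2.polylines(c,[np.int32((h-[x1-.5,y1-.5])*f)],True,(255,0,255))
    out.append(c)
cv2.imwrite("pics/chk.png",np.hstack(out))
E
```

View pics/chk.png

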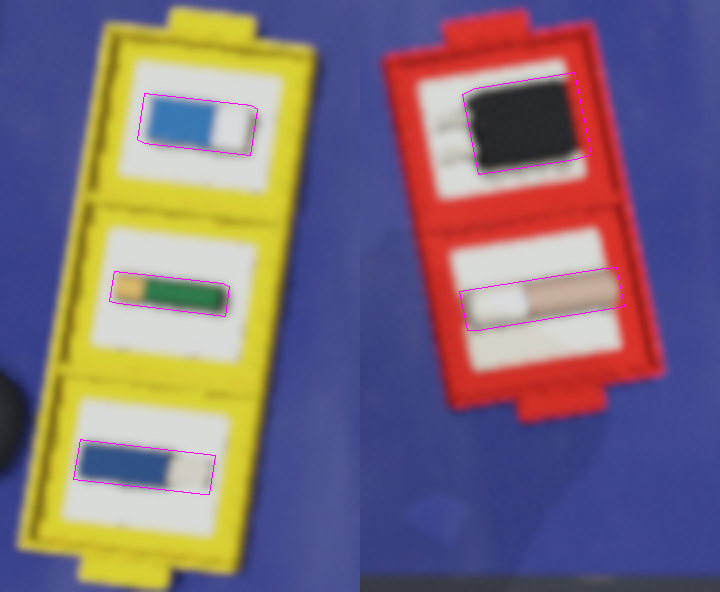

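All five sit within about 2 mm of the ideal outlines, and they are straight. I'm handing in.

```bash
python3 -c "
from station import manip
print(manip.close_job())"
```

```text
the job is handed in; nothing more can be done
None
```

I made up both kits and handed the job in at about 33 s of the 102 s allowed: all five things lie flat and straight, within about 2 mm of the middle of their compartments, and the black-and-gold battery and matchbox were left where they lay.

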